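# Load a laminated drawer pull into the drilling jig and hold its bush arm at the red mark

### The arm

A 6-joint arm with a two-finger parallel gripper is mounted at the origin on a cart in front of the work surface, level with it; the furniture and walls round the work are solid. World frame = base frame: x ahead of the robot, y to its left, z up, the work surface at z = 0. Lengths are in m, angles in rad, forces in N, time in s.
With the tool pointing down it reaches from about 0.15 to 0.775 m from the base axis. Payload 6.1 kg.
Tool frame: the origin (TCP) lies at the very end of the fingers, on their centre line; the grasp point (between the pads) lies 19 mm behind it (ctrl.hold_point_z is the distance from the TCP to the grasp point, in m); z points along the fingers, y is the line along which they close (so a half turn about z gives the same grasp; the last joint's range is limited). The gripper opens to 85 mm and grips with 20 to 120 N. Pads are 22 mm wide; open, the fingers measure 114 mm over their backs; the gripper's body (76 mm by 85 mm) begins 54 mm behind the grasp point. The pads swing forward as they close: fully open they stand 13 mm farther back than shut.
Start: joints at [-1.222, 0.126, -0.04, 1.405, 0, 1.571], TCP at [0.179, -0.493, 0.231] pointing down, gripper open.
Joint ranges: [-2.72, 2.72], [-0.95, 1.95], [-1.27, 1.35], [-1.78, 2.02], [-1.46, 1.47], [-3.14, 3.14]. Speed limits (rad/s): [2.39, 2.39, 3.01, 3.14, 3.14, 3.14].

### API

Orientations are given as a unit quaternion [x, y, z, w].
In Python, from plant import ctrl gives the robot as it stands. The module is installed in compiled form; this text tells all that it offers.
- The arm moves only by the tool send_rows, never from a script. Its arguments are lists of equal length, an entry for each row: "linear": the shift along the tool's x, y, z in units of 30 mm (1.0 is 30 mm), a list of three; "delta_rot": the turn, a rotation vector about the tool's x, y, z in units of 8 degrees (1.0 is 8 degrees), a list of three. In form: {"linear": [[tx, ty, tz], ...], "delta_rot": [[ax, ay, az], ...]}. A call has 1 to 20 rows; each row is the pose to reach, as a shift and turn from the pose commanded when the call began, along the tool's axes at that moment; what a row does not reach only later rows make up. A row lasts 1/10 s, in which the tool goes at most 50 mm and 8.59 degrees, less where a joint would pass 70% of its speed; a pose out of reach is approached as far as the arm can. A call with a gripper value outside its range is refused whole. "gripper" is the opening, from 0 (shut) to 1 (fully open), set as the call begins (left out, the last holds). The fingers move at their own pace and stop on an object; "force" is the grip in N (left out, the last holds). Time passes only in rows, so rows that repeat a pose let the fingers close. It gives the time, the measured TCP pose, the force, the opening and the grip force at its end, in the units of the state.
- ctrl.read_state(): the state, without advancing time (a new reading comes with each control period).
- ctrl.read_camera(name): name is "side" or "top" or "wrist"; returns a dict with "color" (384x512x3 uint8, blue, green, red), "K" (3x3 intrinsics, pixels), "rvec" (rotation vector, rad) and "tvec" (3), from world to camera coordinates, as OpenCV has them. Camera axes: x right, y down, z forward; pixel columns grow to the right and rows downward; lengths in m; the calibration is good to about 2 mm. A picture is of the moment at which its call begins. There is no depth.
- ctrl.close_job(): hands the job in; it is judged then, once.
Trained networks look in a picture, given as the dict that the camera call returned (one of the last four; its "shot" number tells which), for a name from the list of things; names that differ only in an ending like _2 or _b are one class to them, and where a whole thing is asked for, a point or a joint stands for the part that bears it (a point fixed in the world has none). Each returns a list of dicts, best first, with "conf" (0 to 1); they miss things now and then, are a little off and sometimes report something else, mostly with a low value. They report only what shows in the picture. A call takes as long as a camera call.
- ctrl.outline_of(picture, target): "pixels" (384x512 bool, what is visible of it) and "extent" ([left, top, width, height] in pixels, round what is visible of it).
The state is a dict: "t": time; "joints": joint angles; "joint_velocities": joint speeds; "joint_efforts": joint torques, N m; "tcp_pos": TCP position; "ee_rot": TCP orientation; "contact_force": force on the tool from outside, world axes, zero at the start; "moment": the same for the moment, N m; "gripper_width": finger opening in m; "grasp_force": force on a finger pad.
Only numpy, scipy, OpenCV 4.12 (cv2) and the standard library are available. Lean on these libraries where they do the work, as an engineer would, in place of code of your own. Each camera call takes 0.05 s, during which the arm holds its last target. There are 200 camera calls.

### The job

Lift the striped laminated drawer pull out of its open bending form and seat it, feet up, fully down in the nest of the drilling jig, and let go of it. Then grip the blue head of the jig's telescoping arm so that its orange lock button is squeezed in, draw the arm out over the pull until the pointer stands on the red line of the rule, and finish while still holding it there (the arm is sprung and runs home if let go; a colleague tightens the clamp knob while you hold). Do not shift the rolled sanding belt, the tin behind the jig, the jar or the spray can.

Things in the scene. Friction and masses are not known exactly. Their poses are not given: they have to be found in the camera images.
- pull: U-shaped drawer pull of light and dark laminations, loose, 60 g: a bar with an upturned foot at each end. 140 mm long (own y), 20 wide (own x), 34 high (own z); bar 12 thick, feet 12 thick along y, bends of 20 mm outer radius. Origin: middle of the bar's underside. Same either way round. Starts feet up in the form's cavity
- form: open plywood bending form, fixed, 100 x 212 mm, 50 high; origin on the bench under its middle, cavity along its y, 23 mm wide, floor at z 26 mm (pull's bar at z 26..38, feet up to z 60). Between its two end blocks a gap of 64 mm (y = -32..32), floor at z 10, runs right across: there the bar is free on both sides for gripping across its 20 mm width
- jig: drilling jig, fixed: plywood board 124 x 464 x 12 mm, origin on the bench under the nest's middle; its y is the nest's line and the way the arm extends (to the robot's left), its x points away from the robot. Sleeve at y = -352..-150, z 64..86, black clamp knob to z 116. White rule on the front edge (x = -75..-51, z 13) with black ticks and blue, green, red lines; red is farthest from the sleeve
- nest (a point): middle of the nest floor, 28 mm above the bench; axes as the jig's. Two end blocks (y = -72..-30 and 30..72 mm), each with a 25 mm wide channel, cheeks 10 thick and 18 high; end walls 145 mm apart, 30 and 24 mm high over this floor. The pull drops in along y. Between the blocks a 60 mm gap, open on both sides, floor 16 mm below this point, gives room for the fingers
- red_mark (a point): middle of the red line (2 mm wide, across the rule) on the white rule, 14 mm above the bench; at jig x -63, y 64 mm
- pointer (a point): tip of the arm's cranked pointer, just over the rule (z 16.5); it must come to stand over the red line, i.e. at the red line's jig y. Moves with the arm
- stop_head: blue head of the telescoping arm. Origin at bench height under its middle; axes as the jig's. Grip block 30 (x) x 32 (y) mm, z 65..115. At y = 14..44 its nose with a steel drill bush, top z 86; from there the pointer bracket runs to x = -61 at z 71..74, then down to the rule. Arm parked: head at jig y -128, rear face 6 mm from the sleeve
- head_grip (a point): middle of the head at the height to grip it, 102 mm above the bench. Squeeze along the jig's x: the orange button (20 mm along y, 18 high, centred at this height) stands on the -x face, a 3 mm rubber thumb pad on the +x face. 43 mm over button and pad, 37 mm with the button fully in, middle then 0.5 mm towards -x. Fingers may reach down to z 80
- lock_button (a joint): travel of the orange lock button: 0 out, 0.006 m fully in (towards the jig's +x); 3.6 N to start, 7.2 N fully in. It latches the arm at the parked place until pressed in by more than 0.0045; once the arm is out by 12 mm the button no longer matters
- telescope (a joint): how far the arm is drawn out along the jig's +y, m: 0 parked (start), 0.164 with the pointer on the red line, end stop at 0.185. A spring pulls it home with 1.5 N when parked, 5.6 N at the red line; 0.5 N of friction
- screw_jar: glass jar with white lid, 84 mm tall, at the front left; leave it alone. Origin under its middle
- spray_lube: red and yellow spray can, 231 mm tall, at the left; leave it alone. Origin under its middle
- belt_roll: brown sanding belt rolled up, standing on end, 150 mm tall, at the robot's right, in front of the jig's sleeve; leave it alone. Origin under its middle
- nails_tin: food can with a green printed label, 58 mm tall, behind the jig; leave it alone. Origin under its middle

How it is judged:
By the outcome, as a careful person would: the job done as asked, in the order asked, and still so for the second after the job is handed in, while the arm keeps its last pose, push and grip.
It also fails if it takes over 54 s, if anything falls off the work surface, if the arm or the gripper's body presses on something with over 40 N, if the wrist force passes 120 N, or if a joint passes its speed limit or range.

## Working session

There is one attempt and no reset: what is moved stays moved. The work goes in short steps, Python scripts to look and compute and a tool call to move; the robot and the scene stay as the last step left them, time stands still between calls to the robot, and variables do not carry over. Pictures are saved under pics/ and viewed, at most 10 in all, crops included, and the job is handed in when it is done.

Besides the shell and the picture viewer there is one more tool, called as name(argument=value, ...) on one line, values as JSON. send_rows: Moves the arm, as the interface text tells. Its arguments: {"type":"object","properties":{"linear":{"type":"array"},"delta_rot":{"type":"array"},"gripper":{"type":"number"},"force":{"type":"number"}},"required":["linear","delta_rot"]}

```bash
mkdir -p pics; cat > h.py <<'E'
import numpy as np, cv2
from plant import ctrl
def ray(p,uv):
    R=cv2.Rodrigues(np.array(p['rvec'],float))[0];t=np.array(p['tvec'],float).ravel()
    d=R.T@np.linalg.inv(p['K'])@np.array([uv[0],uv[1],1.]);c=-R.T@t
    return c,d
def at_z(p,uv,z):
    c,d=ray(p,uv);return c+d*(z-c[2])/d[2]
def proj(p,X):
    return cv2.projectPoints(np.array(X,float).reshape(-1,3),np.array(p['rvec'],float),np.array(p['tvec'],float),np.array(p['K'],float),None)[0].reshape(-1,2)
E
python3 - <<'E'
from h import *
for n in ('top','side'):
    p=ctrl.read_camera(n);cv2.imwrite(f'pics/{n}0.png',p['color'])
    print(n,ray(p,(256,192)))
    for o in ['pull','form','jig','stop_head','belt_roll','nails_tin','screw_jar','spray_lube','lock_button']:
        r=ctrl.outline_of(p,o)
        for q in r[:1]:
            ys,xs=np.nonzero(q['pixels']);print(o,round(q['conf'],2),q['extent'],xs.mean().round(1),ys.mean().round(1),cv2.minAreaRect(np.c_[xs,ys].astype(np.float32)))
print(ctrl.read_state(),ctrl.hold_point_z)
E
```

```text
top (array([0.38031734, 0.01255774, 1.31284036]), array([ 0.13604892, -0.01213499, -0.99064241]))
pull 0.7 [260.7, 215.1, 44.6, 6.8] 280.1 218.3 ((279.9835205078125, 218.39512634277344), (40.131839752197266, 7.45186710357666), 2.385944128036499)
form 0.68 [247.2, 203.5, 62.4, 31.1] 279.5 219.1 ((279.50347900390625, 218.95863342285156), (60.78929138183594, 28.40155601501465), 4.763641834259033)
jig 0.62 [225.5, 155.2, 132.6, 42.9] 290.0 174.7 ((290.7061767578125, 174.81890869140625), (132.07472229003906, 35.63818359375), 3.708428382873535)
stop_head 0.5 [277.9, 157.6, 20.2, 24.8] 287.4 167.6 ((288.93572998046875, 170.38381958007812), (20.806259155273438, 19.90443992614746), 75.0685806274414)
belt_roll 0.76 [348.6, 197.9, 49.7, 35.4] 374.4 214.5 ((372.95947265625, 214.2567596435547), (28.769821166992188, 44.880924224853516), 80.53767395019531)
nails_tin 0.78 [272.2, 109.2, 20.9, 29.0] 283.4 123.7 ((283.5, 123.5), (25.0, 21.0), 90.0)
screw_jar 0.74 [153.7, 259.8, 22.0, 19.1] 164.8 268.2 ((165.00001525878906, 268.0000305175781), (18.384777069091797, 22.62741470336914), 45.0)
spray_lube 0
[... 1449 characters left out ...]
 1.25788587e-01, -3.95891728e-02,  1.40540060e+00,
       -6.45561603e-06,  1.57081037e+00]), 'joint_velocities': array([-6.15834334e-04, -6.79918326e-07, -1.14400141e-05,  1.58865839e-03,
       -1.82351450e-03, -6.70895261e-04]), 'joint_efforts': array([ 1.22918809e-04, -4.35718489e+01,  3.53091681e+01,  1.19158620e-03,
       -2.88878146e-04,  4.42586341e-06]), 'tcp_pos': array([ 0.17941325, -0.49337894,  0.23130548]), 'ee_rot': array([ 9.84833822e-01,  1.73500268e-01, -1.61980449e-06,  9.40888230e-06]), 'contact_force': array([-0.03525581,  0.71899692,  0.43515945]), 'moment': array([-0.04145042, -0.01279941, -0.00610333]), 'grasp_force': 0.0, 'gripper_width': 0.08521798885368713} 0.0187
```

```bash
python3 - <<'E'
from h import *
a=cv2.imread('pics/top0.png')[100:290,90:410]
cv2.imwrite('pics/topc.png',cv2.resize(a,(800,475),interpolation=cv2.INTER_CUBIC))
p=ctrl.read_camera('top')
for n,uv,z in [('pull',(280,218.4),.045),('form',(279.5,219),.04),('belt',(372,214),.1),('head',(288.5,168),.1),('tin',(283.5,123.5),.03),('jig',(290.5,174.8),.02)]: print(n,at_z(p,uv,z).round(3))
R=cv2.Rodrigues(p['rvec'])[0];print(R.round(3))
E
```

```text
pull [ 0.46  -0.085  0.045]
form [ 0.458 -0.083  0.04 ]
belt [ 0.465 -0.389  0.1  ]
head [ 0.627 -0.114  0.1  ]
tin [ 0.808 -0.109  0.03 ]
jig [ 0.618 -0.129  0.02 ]
[[-0.02  -1.     0.007]
 [-0.99   0.019 -0.141]
 [ 0.141 -0.01  -0.99 ]]
```

View pics/topc.png

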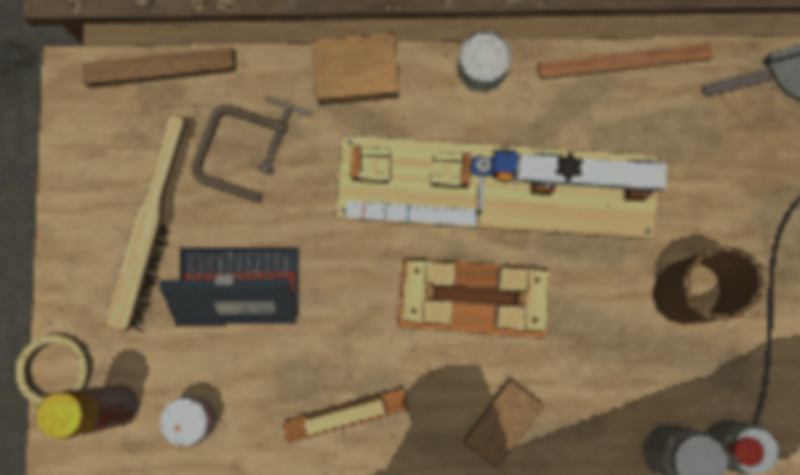

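The top view shows the form at crop (475,297), the jig's nest at (412,165), the head at (507,163), and the belt at (707,282). They are consistent with the detections. I'll go above the form next.

```bash
cat >> h.py <<'E'
from scipy.spatial.transform import Rotation as Ro
def go(pos,phi,base=None):
    """units for send_rows to bring TCP to pos, pointing down, tool x at heading phi(deg)"""
    s=ctrl.read_state() ; P,q=(s['tcp_pos'],s['ee_rot']) if base is None else base
    R0=Ro.from_quat(q); c,n=np.cos(np.radians(phi)),np.sin(np.radians(phi))
    R1=Ro.from_matrix(np.array([[c,n,0],[n,-c,0],[0,0,-1.]]))
    print('linear',(R0.inv().apply(np.array(pos)-P)/.03).round(3),'rot',((R0.inv()*R1).as_rotvec(degrees=True)/8).round(3))
E
python3 -c "
from h import *
go([.46,-.085,.34],88)"
```

```text
linear [13.442 -9.596 -3.623] rot [ 0.    -0.    -8.502]
```

send_rows(linear=[[0,0,-1.6],[0,0,-3.2],[13.44,-9.6,-3.62],[13.44,-9.6,-3.62],[13.44,-9.6,-3.62],[13.44,-9.6,-3.62],[13.44,-9.6,-3.62],[13.44,-9.6,-3.62],[13.44,-9.6,-3.62],[13.44,-9.6,-3.62],[13.44,-9.6,-3.62],[13.44,-9.6,-3.62],[13.44,-9.6,-3.62],[13.44,-9.6,-3.62],[13.44,-9.6,-3.62],[13.44,-9.6,-3.62],[13.44,-9.6,-3.62]], delta_rot=[[0,0,0],[0,0,0],[0,0,-8.5],[0,0,-8.5],[0,0,-8.5],[0,0,-8.5],[0,0,-8.5],[0,0,-8.5],[0,0,-8.5],[0,0,-8.5],[0,0,-8.5],[0,0,-8.5],[0,0,-8.5],[0,0,-8.5],[0,0,-8.5],[0,0,-8.5],[0,0,-8.5]])

```text
t: 2.75
tcp_pos: [0.4594, -0.086, 0.3401]
ee_rot: [0.72, 0.694, 0.0, 0.0]
contact_force: [0.1, -0.5, -0.2]
gripper_width: 0.0858
grasp_force: 0.0
```

```bash
python3 - <<'E'
from h import *
s=ctrl.read_state();print(s['t'],s['tcp_pos'],s['ee_rot'],s['joints'])
p=ctrl.read_camera('wrist');cv2.imwrite('pics/w1.png',p['color']);np.save('w1.npy',p,allow_pickle=True)
print(ray(p,(256,192)),p['K'])
for o in ['pull','form','jig','stop_head']:
    for q in ctrl.outline_of(p,o)[:1]:
        ys,xs=np.nonzero(q['pixels']);print(o,round(q['conf'],2),q['extent'],cv2.minAreaRect(np.c_[xs,ys].astype(np.float32)))
cv2.imwrite('pics/w1b.png',cv2.resize(p['color'],(800,600),interpolation=cv2.INTER_CUBIC))
E
```

```text
2.75 [ 0.45940678 -0.0859773   0.34013064] [7.20199021e-01 6.93767487e-01 8.98080078e-05 1.91885611e-04] [-1.84960053e-01  4.15557680e-02  1.07761922e-01  1.63658571e+00
 -7.64360342e-05  1.42321827e+00]
(array([ 0.46208776, -0.01334958,  0.48365611]), array([-0.01576945, -0.27584255, -0.96113128])) [[329.60357124   0.         257.94394082]
 [  0.         329.60357124 194.8799014 ]
 [  0.           0.           1.        ]]
pull 0.85 [251.0, 95.9, 19.5, 113.0] ((259.7984313964844, 151.12770080566406), (15.587076187133789, 108.11106872558594), 3.1798300743103027)
form 0.83 [222.2, 67.4, 76.7, 154.4] ((260.9779968261719, 146.1197967529297), (73.3794174194336, 154.72544860839844), 2.030914306640625)
jig 0.57 [313.5, 1.6, 127.8, 334.7] ((377.8434143066406, 164.22723388671875), (101.93417358398438, 340.36151123046875), 6.051158428192139)
stop_head 0.75 [343.5, 146.3, 84.6, 63.5] ((385.9549865722656, 175.471923828125), (68.95692443847656, 77.0518569946289), 77.00537872314453)
```

View pics/w1b.png

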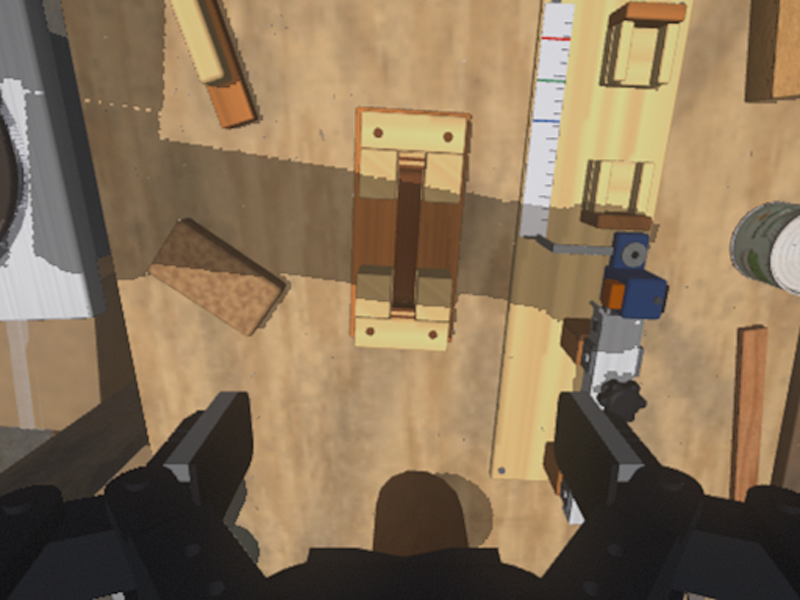

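The wrist view shows the form around crop (410,230), with the pull's bar running from (412,155) to (402,318). The red line is at (556,38), the head at (630,290), and the nest blocks at (645,45) and (617,190). Next I'll measure the axes.

```bash
python3 - <<'E'
from h import *
p=np.load('w1.npy',allow_pickle=True).item();im=p['color'].astype(int)
q=ctrl.read_camera('wrist');m=ctrl.outline_of(q,'pull')[0]['pixels']
L=[]
for r in range(115,190):
    x=np.nonzero(m[r])[0]
    if len(x)>8:L.append(at_z(q,((x[0]+x[-1])/2,r),.038)[:2])
L=np.array(L);a=np.polyfit(L[:,1],L[:,0],1);print('bar yaw deg',np.degrees(np.arctan(-a[0])),'x at y-.085',np.polyval(a,-.085))
ys=np.nonzero(m.any(1))[0];print('rows',ys[0],ys[-1])
for r in (ys[0],ys[-1]):
    x=np.nonzero(m[r])[0].mean()
    print(at_z(q,(x,r),.06).round(4),at_z(q,(x,r),.05).round(4))
f=1/1.5625
for n,u,z in [('formTL',(360,108),.05),('TR',(470,115),.05),('BR',(447,350),.05),('BL',(353,347),.05)]:print(n,at_z(q,np.array(u)*f,z).round(4))
# red line
B,G,Rr=[im[...,i] for i in range(3)]
red=(Rr>150)&(G<110)&(B<130);red[:, :340]=0;red[60:]=0;red[:,372:]=0
y,x=np.nonzero(red);print('red',len(x),x.min(),x.max(),y.min(),y.max(),at_z(q,(x.mean(),y.mean()),.014).round(4))
# rule left edge
W=(im.min(-1)>150)
pts=[]
for r in range(5,145):
    x=np.nonzero(W[r,325:352])[0]
    if len(x):pts.append(at_z(q,(325+x[0],r),.013)[:2])
pts=np.array(pts);b=np.polyfit(pts[:,1],pts[:,0],1)
k=abs(pts[:,0]-np.polyval(b,pts[:,1]))<.002;b=np.polyfit(pts[k,1],pts[k,0],1)
print('rule yaw',np.degrees(np.arctan(-b[0])),k.sum(),len(k))
# board lower left edge
e=[at_z(q,np.array(u)*f,.012)[:2] for u in [(512,250),(492,472)]];d=e[0]-e[1];print('board yaw',np.degrees(np.arctan2(-d[0],d[1])))
E
```

```text
bar yaw deg -5.203874145119347 x at y-.085 0.46176235018900963
rows 98 205
[ 0.4667 -0.014   0.06  ] [ 0.4668 -0.014   0.05  ]
[ 0.4555 -0.1525  0.06  ] [ 0.4553 -0.1558  0.05  ]
formTL [0.4296 0.0215 0.05  ]
TR [0.5163 0.0132 0.05  ]
BR [ 0.4959 -0.1855  0.05  ]
BL [ 0.4114 -0.1796  0.05  ]
red 24 347 364 24 25 [0.5929 0.0725 0.014 ]
rule yaw -4.4032154369952226 134 137
board yaw -3.6835883493505017
```

```bash
python3 -c "
from h import *
go([.4625,-.083,.09],84.7)
go([.4625,-.083,.016],84.7)"
```

```text
linear [0.074 0.087 8.331] rot [0.    0.    0.408]
linear [ 0.074  0.087 10.798] rot [0.    0.    0.408]
```

send_rows(linear=[[0.07,0.09,8.3],[0.07,0.09,8.3],[0.07,0.09,8.3],[0.07,0.09,8.3],[0.07,0.09,8.3],[0.07,0.09,8.3],[0.07,0.09,9.0],[0.07,0.09,9.7],[0.07,0.09,10.3],[0.07,0.09,10.7],[0.07,0.09,10.8],[0.07,0.09,10.8]], delta_rot=[[0,0,0.41],[0,0,0.41],[0,0,0.41],[0,0,0.41],[0,0,0.41],[0,0,0.41],[0,0,0.41],[0,0,0.41],[0,0,0.41],[0,0,0.41],[0,0,0.41],[0,0,0.41]], gripper=0.7)

```text
t: 4.3
tcp_pos: [0.4634, -0.083, 0.0169]
ee_rot: [0.739, 0.674, 0.0, 0.0]
contact_force: [0.1, -0.3, 0.9]
gripper_width: 0.06
grasp_force: 0.0
```

send_rows(linear=[[0,0,0],[0,0,0],[0,0,0],[0,0,0],[0,0,0],[0,0,0],[0,0,0],[0,0,0]], delta_rot=[[0,0,0],[0,0,0],[0,0,0],[0,0,0],[0,0,0],[0,0,0],[0,0,0],[0,0,0]], gripper=0.0, force=30)

```text
t: 5.1
tcp_pos: [0.4633, -0.083, 0.0167]
ee_rot: [0.739, 0.674, 0.0, 0.001]
contact_force: [-1.3, 0.5, 6.0]
gripper_width: 0.0194
grasp_force: 30.7
```

send_rows(linear=[[0,0,-0.5],[0,0,-1.2],[0,0,-2.2],[0,0,-3.5],[0,0,-5],[0,0,-5],[0,0,-5]], delta_rot=[[0,0,0],[0,0,0],[0,0,0],[0,0,0],[0,0,0],[0,0,0],[0,0,0]])

```text
t: 5.8
tcp_pos: [0.4633, -0.083, 0.1667]
ee_rot: [0.739, 0.674, 0.001, 0.001]
contact_force: [-0.3, -0.6, -1.2]
gripper_width: 0.0193
grasp_force: 29.9
```

```bash
python3 -c "
from h import *
s=ctrl.read_state();print(s['gripper_width'],s['grasp_force'],s['tcp_pos'])
go([.651,.004,.15],85.8)"
```

```text
0.019334571565934867 29.893795251846313 [ 0.46331461 -0.08301202  0.1667028 ]
linear [3.465 5.961 0.569] rot [ 0.016  0.002 -0.137]
```

send_rows(linear=[[3.46,5.96,0],[3.46,5.96,0],[3.46,5.96,0],[3.46,5.96,0],[3.46,5.96,0],[3.46,5.96,0],[3.46,5.96,0],[3.46,5.96,0],[3.46,5.96,0]], delta_rot=[[0,0,-0.14],[0,0,-0.14],[0,0,-0.14],[0,0,-0.14],[0,0,-0.14],[0,0,-0.14],[0,0,-0.14],[0,0,-0.14],[0,0,-0.14]])

```text
t: 6.7
tcp_pos: [0.6493, 0.0032, 0.1666]
ee_rot: [0.733, 0.681, 0.0, 0.0]
contact_force: [0.3, -0.4, -0.7]
gripper_width: 0.0196
grasp_force: 30.0
```

```bash
python3 - <<'E'
from h import *
s=ctrl.read_state();print(s['t'],s['tcp_pos'],s['ee_rot'])
p=ctrl.read_camera('wrist');np.save('w2.npy',p,allow_pickle=True)
cv2.imwrite('pics/w2.png',cv2.resize(p['color'],(800,600),interpolation=cv2.INTER_CUBIC))
print(proj(p,[.651,.004,.028])*1.5625)
E
```

```text
6.7 [0.64933428 0.00323226 0.16656961] [7.32741192e-01 6.80507371e-01 1.73859969e-04 1.85652639e-04]
[[405.69504616 284.20497784]]
```

View pics/w2.png

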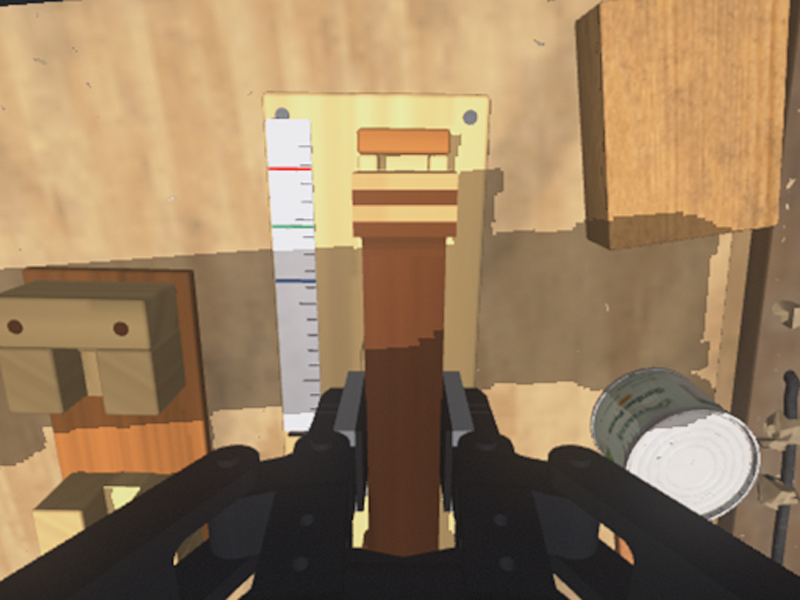

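The pull is held straight, with its far foot top edge at crop (353–457,172). The red line is at (290,169), the nest's far end wall top at (358–450,128), and the board corners at (263,93) and (489,97). I'll compute both poses from these points.

```bash
python3 - <<'E'
from h import *
p=np.load('w2.npy',allow_pickle=True).item();f=1/1.5625
A=lambda u,v,z:at_z(p,(u*f,v*f),z)[:2]
for n,u,v,z in [('redL',268,169,.014),('redR',312,168.5,.014),('cTL',263,93,.012),('cTR',489,97,.012),('wallTopL',358,128.5,.058),('wallTopR',450,129.5,.058),('wallInL',358,153,.058),('wallInR',449,153,.058),('footL',353,172,.21),('footR',457,172,.21),('foot_inL',354,236,.21),('foot_inR',455,236,.21)]:print(n,A(u,v,z).round(4))
# rule left edge yaw
a,b=A(266,120,.013),A(284,430,.013);d=a-b;print('rule yaw',np.degrees(np.arctan2(-d[0],d[1])))
a,b=A(489,97,.012),A(474,380,.012);d=a-b;print('board right yaw',np.degrees(np.arctan2(-d[0],d[1])))
E
```

```text
redL [0.5792 0.0719]
redR [0.6036 0.0704]
cTL [0.5818 0.1114]
cTR [0.7031 0.1005]
wallTopL [0.6347 0.0875]
wallTopR [0.6772 0.0839]
wallInL [0.6336 0.0766]
wallInR [0.6762 0.0735]
footL [0.645  0.0727]
footR [0.6646 0.0713]
foot_inL [0.644  0.0607]
foot_inR [0.6636 0.0592]
rule yaw -5.001655361945893
board right yaw -4.731440341059067
```

```bash
python3 -c "
from h import *
go([.6484,.0034,.055],85.2)"
```

```text
linear [ 2.000e-03 -4.200e-02  3.724e+00] rot [ 0.006 -0.     0.071]
```

send_rows(linear=[[0.0,-0.04,1.2],[0.0,-0.04,2.4],[0.0,-0.04,3.3],[0.0,-0.04,3.72],[0.0,-0.04,3.72],[0.0,-0.04,3.72]], delta_rot=[[0,0,0.07],[0,0,0.07],[0,0,0.07],[0,0,0.07],[0,0,0.07],[0,0,0.07]])

```text
t: 7.35
tcp_pos: [0.6497, 0.0039, 0.0558]
ee_rot: [0.736, 0.677, 0.001, 0.001]
contact_force: [0.2, 0.5, -0.4]
gripper_width: 0.0195
grasp_force: 30.0
```

```bash
python3 - <<'E'
from h import *
s=ctrl.read_state();print(s['t'],s['tcp_pos'],s['ee_rot'])
p=ctrl.read_camera('wrist');np.save('w3.npy',p,allow_pickle=True)
cv2.imwrite('pics/w3.png',cv2.resize(p['color'][20:260,90:410],(800,600),interpolation=cv2.INTER_CUBIC))
E
```

```text
7.35 [0.6496945  0.00386081 0.05579856] [7.35796399e-01 6.77202274e-01 6.33520807e-04 5.81671719e-04]
```

View pics/w3.png

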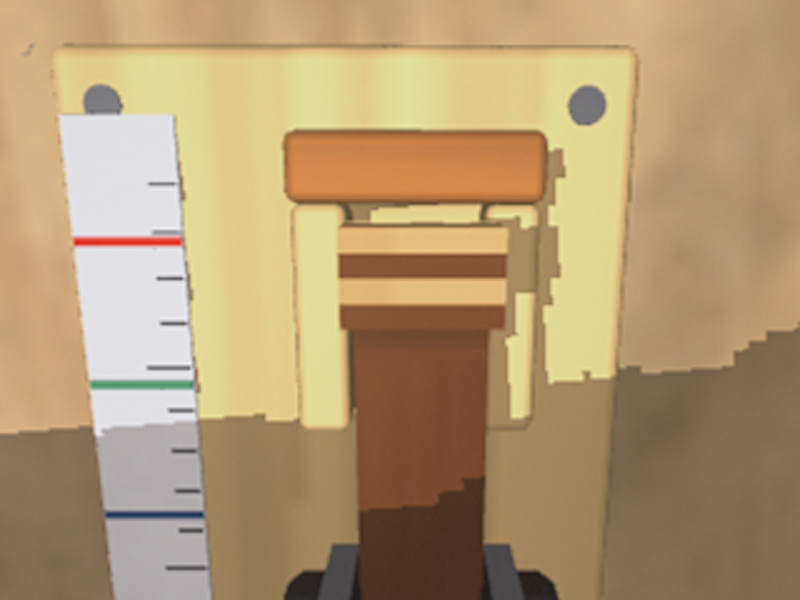

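```bash
python3 - <<'E'
from h import *
p=np.load('w3.npy',allow_pickle=True).item()
A=lambda u,v,z:at_z(p,(u/2.5+90-.3,v/2.5+20-.3),z)[:2]
for n,u,v,z in [('redL',76,241,.014),('redR',182,241,.014),('cTL',55,48,.012),('cTR',635,48,.012),('wallInL',288,202,.058),('wallInR',544,202,.058),('chkL',297,300,.046),('chkR',537,300,.046),('footL',338,226,.099),('footR',508,226,.099),('foot_inL',341,328,.099),('foot_inR',505,328,.099)]:print(n,A(u,v,z).round(4))
E
```

```text
redL [0.5798 0.0725]
redR [0.6029 0.0706]
cTL [0.5824 0.1114]
cTR [0.7026 0.1015]
wallInL [0.6338 0.0767]
wallInR [0.6759 0.0733]
chkL [0.6314 0.0593]
chkR [0.6756 0.0557]
footL [0.6456 0.0734]
footR [0.6656 0.0718]
foot_inL [0.6446 0.0614]
foot_inR [0.6646 0.0597]
```

send_rows(linear=[[0,-0.035,0.15],[0,-0.035,0.35],[0,-0.035,0.55],[0,-0.035,0.75],[0,-0.035,0.95],[0,-0.035,1.1],[0,-0.035,1.18],[0,-0.035,1.22],[0,-0.035,1.22]], delta_rot=[[0,0,0],[0,0,0],[0,0,0],[0,0,0],[0,0,0],[0,0,0],[0,0,0],[0,0,0],[0,0,0]])

```text
t: 8.3
tcp_pos: [0.6477, 0.0041, 0.0187]
ee_rot: [0.736, 0.677, -0.0, -0.0]
contact_force: [-4.8, 0.3, 7.0]
gripper_width: 0.0194
grasp_force: 31.0
```

send_rows(linear=[[0,0,0],[0,0,0],[0,0,0],[0,0,0],[0,0,0]], delta_rot=[[0,0,0],[0,0,0],[0,0,0],[0,0,0],[0,0,0]], gripper=0.6)

```text
t: 8.8
tcp_pos: [0.6481, 0.0041, 0.0175]
ee_rot: [0.736, 0.677, -0.0, -0.0]
contact_force: [0.3, 0.2, -0.2]
gripper_width: 0.0512
grasp_force: 0.0
```

send_rows(linear=[[0,0,-0.7],[0,0,-2],[0,0,-3.5],[0,0,-5],[0,0,-6.5],[0,0,-6.5],[0,0,-6.5],[0,0,-6.5]], delta_rot=[[0,0,0],[0,0,0],[0,0,0],[0,0,0],[0,0,0],[0,0,0],[0,0,0],[0,0,0]])

```text
t: 9.6
tcp_pos: [0.6476, 0.0041, 0.2113]
ee_rot: [0.736, 0.677, -0.001, -0.001]
contact_force: [0.1, -0.3, -1.0]
gripper_width: 0.0514
grasp_force: 0.0
```

```bash
python3 - <<'E'
from h import *
s=ctrl.read_state();print(s['t'],s['tcp_pos'],s['ee_rot'])
p=ctrl.read_camera('wrist');np.save('w4.npy',p,allow_pickle=True)
cv2.imwrite('pics/w4.png',cv2.resize(p['color'],(800,600),interpolation=cv2.INTER_CUBIC))
E
```

```text
9.6 [0.64761645 0.00410468 0.21128542] [ 7.35730822e-01  6.77273402e-01 -7.03414256e-04 -6.33635083e-04]
```

View pics/w4.png

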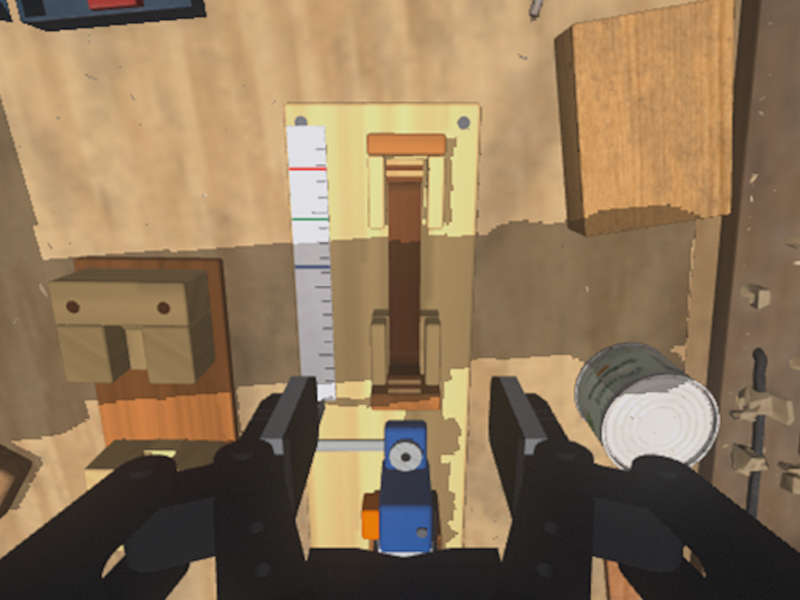

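The pull sits level in the nest, bar at crop (405,275) and both feet inside their end walls. The head block is at (407,515), with the button at (370,515). I'll check the head's position from its bush and then go above it.

```bash
python3 - <<'E'
from h import *
p=np.load('w4.npy',allow_pickle=True).item();f=1/1.5625
A=lambda u,v,z:at_z(p,(u*f,v*f),z)[:2].round(4)
print('bush',A(405,457,.087),'nose L/R',A(385,440,.086),A(426,440,.086),'blk',A(380,545,.115),A(432,545,.115))
print('feet',A(387,160,.062),A(423,160,.062),A(388,392,.062),A(423,392,.062))
go([.6376,-.1254,.16],85.2);go([.6376,-.1254,.083],85.2)
E
```

```text
bush [ 0.6402 -0.0971] nose L/R [ 0.6293 -0.0853] [ 0.6535 -0.0873] blk [ 0.623  -0.1344] [ 0.6523 -0.1367]
feet [0.6442 0.0729] [0.6638 0.0713] [ 0.6321 -0.0661] [ 0.6539 -0.0679]
linear [-4.329  0.037  1.695] rot [-0.021  0.002  0.008]
linear [-4.328  0.045  4.261] rot [-0.021  0.002  0.008]
```

send_rows(linear=[[-4.33,0.04,0],[-4.33,0.04,0],[-4.33,0.04,0],[-4.33,0.04,0.5],[-4.33,0.04,1.7],[-4.33,0.04,2.5],[-4.33,0.04,3.2],[-4.33,0.04,3.8],[-4.33,0.04,4.2],[-4.33,0.04,4.26],[-4.33,0.04,4.26]], delta_rot=[[0,0,0],[0,0,0],[0,0,0],[0,0,0],[0,0,0],[0,0,0],[0,0,0],[0,0,0],[0,0,0],[0,0,0],[0,0,0]], gripper=0.85)

```text
t: 10.75
tcp_pos: [0.6382, -0.1253, 0.0844]
ee_rot: [0.736, 0.677, -0.0, -0.0]
contact_force: [1.0, 0.2, -0.2]
gripper_width: 0.0725
grasp_force: 0.0
```

send_rows(linear=[[0,0,0],[0,0,0],[0,0,0],[0,0,0],[0,0,0],[0,0,0],[0,0,0],[0,0,0]], delta_rot=[[0,0,0],[0,0,0],[0,0,0],[0,0,0],[0,0,0],[0,0,0],[0,0,0],[0,0,0]], gripper=0.0, force=40)

```text
t: 11.55
tcp_pos: [0.6373, -0.1253, 0.0863]
ee_rot: [0.736, 0.677, -0.0, -0.0]
contact_force: [-6.4, 0.3, 6.6]
gripper_width: 0.0366
grasp_force: 41.4
```

send_rows(linear=[[0.15,0,0],[0.5,0,0],[1,0,0],[1.6,0,0],[2.2,0,0],[2.8,0,0],[3.4,0,0],[4.0,0,0],[4.6,0,0],[5.1,0,0],[5.4,0,0],[5.47,0,0],[5.47,0,0],[5.47,0,0],[5.47,0,0]], delta_rot=[[0,0,0],[0,0,0],[0,0,0],[0,0,0],[0,0,0],[0,0,0],[0,0,0],[0,0,0],[0,0,0],[0,0,0],[0,0,0],[0,0,0],[0,0,0],[0,0,0],[0,0,0]])

```text
t: 13.05
tcp_pos: [0.651, 0.0369, 0.0862]
ee_rot: [0.736, 0.677, -0.001, 0.001]
contact_force: [-6.0, -4.8, 6.8]
gripper_width: 0.0359
grasp_force: 41.5
```

```bash
python3 - <<'E'
from h import *
s=ctrl.read_state();print(s['t'],s['tcp_pos'],s['ee_rot'],s['contact_force'],s['gripper_width'])
p=ctrl.read_camera('wrist');np.save('w5.npy',p,allow_pickle=True)
print(proj(p,[.5914,.0714,.014]))
cv2.imwrite('pics/w5.png',cv2.resize(p['color'],(800,600),interpolation=cv2.INTER_CUBIC))
E
```

```text
13.05 [0.65102332 0.03692995 0.08624799] [ 7.35966779e-01  6.77016556e-01 -1.10593849e-03  5.10209971e-04] [-5.98571918 -4.83450399  6.75387582] 0.03587438408118605
[[164.26988248 164.63059069]]
```

View pics/w5.png

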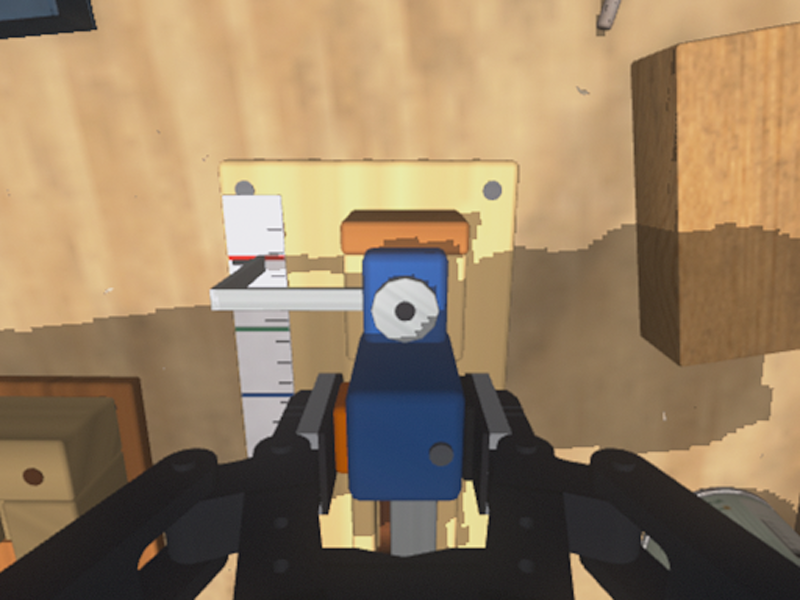

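The head is drawn out over the pull. The pointer tip at about crop (255,262) is close to the red line at (255,258), so I'll zoom in.

```bash
python3 - <<'E'
from h import *
p=np.load('w5.npy',allow_pickle=True).item()
cv2.imwrite('pics/w5z.png',cv2.resize(p['color'][150:205,130:200],None,fx=10,fy=10,interpolation=cv2.INTER_NEAREST))
q=ctrl.read_camera('top');c=q['color']
u=proj(q,[.5914,.0714,.014])[0];print(u)
E
```

```text
[235.14588745 183.42501183]
```

View pics/w5z.png

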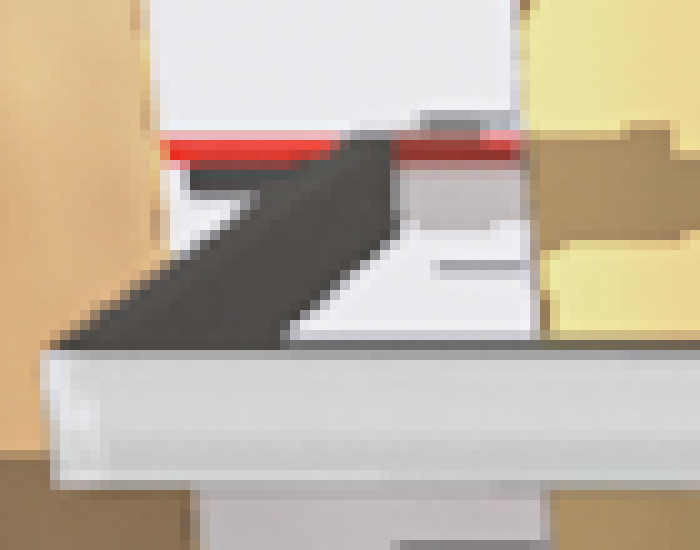

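```bash
python3 - <<'E'
from h import *
p=np.load('w5.npy',allow_pickle=True).item()
R=Ro.from_euler('z',-4.8,degrees=True)
o=np.array([.6488,.0024,0])
P=lambda x,y,z:((proj(p,o+R.apply([x,y,z]))[0]-[130,150])*10+5).round(0)
print('red -75/-51',P(-.075,.063,.014),P(-.075,.065,.014),P(-.051,.063,.014),P(-.051,.065,.014))
for y in (.056,.060,.064,.068):print(y,P(-.061,y,.0165),P(-.061,y,.074))
c=ray(p,(1,1))[0];print('cam',R.inv().apply(c-o))
print('blk tcp jig',R.inv().apply(ctrl.read_state()['tcp_pos']-o))
# inverse: jig coords of zoom points
for u,v,z in [(345,135,.0165),(395,135,.0165),(395,235,.0165),(60,350,.074),(60,485,.074)]:
    print(u,v,R.inv().apply(at_z(p,((u-5)/10+130,(v-5)/10+150),z)-o).round(4))
print('bush',R.inv().apply(at_z(p,(405/1.5625,311/1.5625),.087)-o).round(4))
E
```

```text
red -75/-51 [168. 165.] [165. 136.] [529. 166.] [527. 136.]
0.056 [377. 277.] [ 71. 549.]
0.06 [372. 218.] [ 62. 472.]
0.064 [367. 158.] [ 54. 394.]
0.068 [362.  98.] [ 45. 315.]
cam [-0.00055927  0.10756649  0.22959728]
blk tcp jig [-0.00067025  0.03451712  0.08624994]
345 135 [-0.0623  0.0655  0.0165]
395 135 [-0.0591  0.0656  0.0165]
395 235 [-0.0596  0.0588  0.0165]
60 350 [-0.0604  0.0662  0.074 ]
60 485 [-0.0612  0.0593  0.074 ]
bush [-0.0001  0.0629  0.087 ]
```

The pointer is about 1.3 mm short, and the post centre, the bush and the TCP travel all agree on that. I'll nudge it.

send_rows(linear=[[0.02,0,0],[0.045,0,0],[0.045,0,0],[0.045,0,0],[0.045,0,0],[0.045,0,0]], delta_rot=[[0,0,0],[0,0,0],[0,0,0],[0,0,0],[0,0,0],[0,0,0]])

```text
t: 13.75
tcp_pos: [0.6511, 0.038, 0.0863]
ee_rot: [0.736, 0.677, -0.001, 0.001]
contact_force: [-6.0, -5.7, 6.7]
gripper_width: 0.0361
grasp_force: 41.5
```

```bash
python3 - <<'E'
from h import *
s=ctrl.read_state();print(s['t'],s['tcp_pos'],s['contact_force'],s['gripper_width'],s['grasp_force'])
print('travel',np.linalg.norm(s['tcp_pos'][:2]-[.6373,-.1253]))
p=ctrl.read_camera('wrist')
cv2.imwrite('pics/w6z.png',cv2.resize(p['color'][150:205,130:200],None,fx=10,fy=10,interpolation=cv2.INTER_NEAREST))
E
```

```text
13.75 [0.65113246 0.03800953 0.0862748 ] [-5.96470435 -5.68697452  6.71584957] 0.03606986738876137 41.47706151008606
travel 0.16389429427240906
```

View pics/w6z.png

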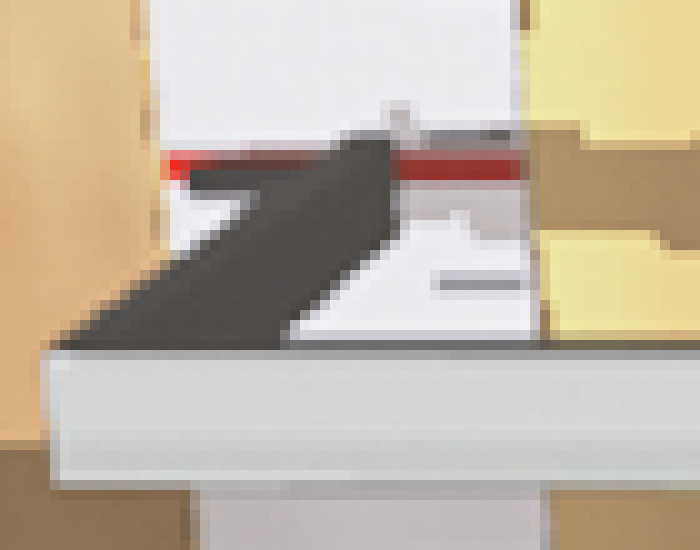

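The pointer post now straddles the red line (line at zoom row 165, post rows 135–235). It is perhaps half a millimetre short, so one last small nudge.

send_rows(linear=[[0.015,0,0],[0.015,0,0],[0.015,0,0],[0.015,0,0],[0.015,0,0]], delta_rot=[[0,0,0],[0,0,0],[0,0,0],[0,0,0],[0,0,0]])

```text
t: 14.3
tcp_pos: [0.6512, 0.0384, 0.0862]
ee_rot: [0.736, 0.677, -0.001, 0.001]
contact_force: [-5.5, -4.8, 6.6]
gripper_width: 0.0364
grasp_force: 41.5
```

```bash
python3 -c "
from h import *
s=ctrl.read_state();print(np.linalg.norm(s['tcp_pos'][:2]-[.6373,-.1253]),s['grasp_force'],s['gripper_width']);print(ctrl.close_job())"
```

```text
0.16428531366960264 41.48303210735321 0.03639834039321946
the job is handed in; nothing more can be done
None
```

The job is handed in at about 14 s: the pull is seated feet up in the nest and released. The arm is drawn out 164.3 mm by tool travel and held at 41 N, with the pointer on the red line to within about half a millimetre by my measurements. No verdict was returned.

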